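# Hang three succulent pots on a balance rack

## Task

Hang the three succulent pots by their hooks on the pivoting bar of the balance rack, the big one in the middle notch of one side and the two small ones in the inner and outer notches of the other side, whichever side you like. Alternate the sides, a small one first, then the big one, then the other small one, letting go of each before you fetch the next, so that the bar never tips more than 7 degrees. Leave the bar level with the pots hanging still, tip no pot over and leave the other kitchen things where they are.

Things in the scene. Friction and masses are not known exactly. Their poses are not given: they have to be found in the camera images.
- rack: balance rack: a dark wood foot 140 x 160 x 18 mm, fixed to the table, with a steel post 22 mm thick that carries the pivoting bar 250 mm above the table. Origin: centre of the foot's underside. Its +x points roughly away from the robot (within 9 degrees), its y runs along the bar when level.
- bar (a joint): tilt of the round steel bar (16 mm thick, 520 mm long) about the rack's x axis at its mid-length, rad; 0 level, positive when the left (+y) end is up. A damped spring (3.8 N m/rad) centres it; it creeps to a new tilt in about 1 s. A small pot tips it down 0.06 (inner notch) or 0.09 (outer); the big one alone, or two small ones on one side, 0.15.
- left_inner (a point): inner notch on the left (+y of the rack) side: point on the top of the bar, 140 mm from the pivot, midway between two discs (30 mm wide, 34 mm clear between them) that stand 7 mm above the bar's top. It moves with the bar; axes as the bar's.
- left_middle (a point): middle notch on the left (+y of the rack) side: point on the top of the bar, 180 mm from the pivot, midway between two discs (30 mm wide, 34 mm clear between them) that stand 7 mm above the bar's top. It moves with the bar; axes as the bar's.
- left_outer (a point): outer notch on the left (+y of the rack) side: point on the top of the bar, 220 mm from the pivot, midway between two discs (30 mm wide, 34 mm clear between them) that stand 7 mm above the bar's top. It moves with the bar; axes as the bar's.
- right_inner (a point): inner notch on the right (-y of the rack) side: point on the top of the bar, 140 mm from the pivot, midway between two discs (30 mm wide, 34 mm clear between them) that stand 7 mm above the bar's top. It moves with the bar; axes as the bar's.
- right_middle (a point): middle notch on the right (-y of the rack) side: point on the top of the bar, 180 mm from the pivot, midway between two discs (30 mm wide, 34 mm clear between them) that stand 7 mm above the bar's top. It moves with the bar; axes as the bar's.
- right_outer (a point): outer notch on the right (-y of the rack) side: point on the top of the bar, 220 mm from the pivot, midway between two discs (30 mm wide, 34 mm clear between them) that stand 7 mm above the bar's top. It moves with the bar; axes as the bar's.
- big_pot: the one large terracotta succulent pot, 84 mm wide at the rim, 75 mm high, about 320 g (within 5 %), low leaves. Origin: centre of its underside, z up. A rigid strap hook 24 mm wide (in y) stands on it: a stem 5 mm thick at x = -13 to -18 mm rises to a flat crown with a grip tab on it, top 185 mm above the underside. Starts upright on the table, +x roughly (35 deg) away from the robot.
- big_pot_seat (a point): middle of the underside of the pot's hook crown: the point that comes to lie on a notch, 65 mm above the rim. Axes as the pot's. At x = +13 to +18 mm a lip hangs 14 mm below it; the mouth between lip and rim is 51 mm high and faces +x. Above it: crown 5 mm, then the wooden grip tab, 12 (x) x 24 (y) x 40 mm high, top 45 mm above this point.
- small_pot_a: small (one of two alike) terracotta succulent pot, 60 mm wide at the rim, 55 mm high, about 160 g (within 5 %), low leaves. Origin: centre of its underside, z up. A rigid strap hook 24 mm wide (in y) stands on it: a stem 5 mm thick at x = -13 to -18 mm rises to a flat crown with a grip tab on it, top 165 mm above the underside. Starts upright on the table, +x roughly (35 deg) away from the robot.
- small_pot_a_seat (a point): middle of the underside of the pot's hook crown: the point that comes to lie on a notch, 65 mm above the rim. Axes as the pot's. At x = +13 to +18 mm a lip hangs 14 mm below it; the mouth between lip and rim is 51 mm high and faces +x. Above it: crown 5 mm, then the wooden grip tab, 12 (x) x 24 (y) x 40 mm high, top 45 mm above this point.
- small_pot_b: small (one of two alike) terracotta succulent pot, 60 mm wide at the rim, 55 mm high, about 160 g (within 5 %), low leaves. Origin: centre of its underside, z up. A rigid strap hook 24 mm wide (in y) stands on it: a stem 5 mm thick at x = -13 to -18 mm rises to a flat crown with a grip tab on it, top 165 mm above the underside. Starts upright on the table, +x roughly (35 deg) away from the robot.
- small_pot_b_seat (a point): middle of the underside of the pot's hook crown: the point that comes to lie on a notch, 65 mm above the rim. Axes as the pot's. At x = +13 to +18 mm a lip hangs 14 mm below it; the mouth between lip and rim is 51 mm high and faces +x. Above it: crown 5 mm, then the wooden grip tab, 12 (x) x 24 (y) x 40 mm high, top 45 mm above this point.
- bowl: dark wooden bowl, 90 mm wide, 40 mm high, near the rack's left end; a loose bystander, to be left alone. Origin: centre of its underside.
- spice_jar: spice jar, 42 mm wide, 70 mm high, near the rack's right end; a loose bystander, to be left alone. Origin: centre of its underside.
- tin: pale food tin, 72 mm wide, 100 mm high, on the right; a loose bystander, to be left alone. Origin: centre of its underside.
- mug: white mug, 80 mm wide, 90 mm high, on the left; a loose bystander, to be left alone. Origin: centre of its underside.
- tea_box: cardboard tea box, 70 x 130 x 65 mm, beyond the rack; a loose bystander, to be left alone. Origin: centre of its underside.
- spoon: wooden spoon lying beyond the rack; a loose bystander, to be left alone. Origin: centre of its underside.

How it is judged:
By the outcome, as a careful person would: the job done as asked, in the order asked, and still so for the second after the job is handed in, with the robot touching nothing.
It also fails if it takes over 72 s, if anything falls off the work surface, if the arm or the gripper's body presses on something with over 40 N, if the wrist force passes 120 N, or if a joint passes its speed limit or range.

## Robot

A 6-joint arm with a two-finger parallel gripper is mounted at the origin on the work surface. World frame = base frame: x ahead of the robot, y to its left, z up, the work surface at z = 0. Lengths are in mm, angles in rad, forces in N, time in s.
With the tool pointing down it reaches from about 350 to 975 mm from the base axis. Payload 7.1 kg.
Tool frame: the origin (TCP) lies between the finger pads; the fingertips stand 17 mm ahead of it and the grasp point (between the pads) lies 2 mm behind it; z points along the fingers, y is the line along which they close (so a half turn about z gives the same grasp; the last joint's range is limited). The gripper opens to 88 mm and grips with 3 to 60 N. Pads are 20 mm wide; open, the fingers measure 115 mm over their backs; the gripper's body (75 mm by 178 mm) begins 61 mm behind the grasp point.
Start: joints at [1.088, 0.423, 1.63, -0, 1.089, -0.019], TCP at [279.561, 558.973, 239.675] pointing down, gripper open.
Joint ranges: [-3, 3], [-0.9, 2.11], [0.09, 2.58], [-1.31, 4.45], [0.11, 2.69], [-2.54, 2.54]. Speed limits (rad/s): [2.39, 2.39, 3.01, 3.14, 3.14, 3.14].

## Interface

Orientations are given as a rotation vector (axis times angle).
In Python, from workcell import ctrl gives the robot as it stands.
- The arm moves only by the shell command python3 jog.py FILE [OPENING], which reads ROWS from the file FILE. ROWS is a JSON list of rows, 1 to 5 of them, each an object with the fields x, y, z (the shift in a scale on which 1.0 is 750 mm), wx, wy, wz (a rotation vector in a scale on which 1.0 is pi rad); a field left out counts as zero; each row shifts and turns the commanded pose from where the row before left it, along the tool's axes as they then stand; what a row does not reach is not made up. A row lasts 1/12 s, in which the tool goes at most 41.7 mm and 0.125 rad, less where a joint would pass 70% of its speed; a pose out of reach is approached as far as the arm can. OPENING is the finger opening in mm, set as the command begins (- or left out keeps the last). The fingers move at their own pace and stop on an object; the grip force is fixed at half the most. Time passes only in rows, so rows that do not move let the fingers close. It prints the time, the measured TCP pose, the force, the opening and the grip force at its end. No shift or turn number may pass 1 either way. Input that does not fit is refused with a message, and nothing moves.
- ctrl.get_obs(): the state, without advancing time (a new reading comes with each control period).
- ctrl.get_image(name): name is "scene" or "side" or "wrist"; returns a dict with "img" (480x640x3 uint8, red, green, blue), "fx", "fy", "cx", "cy" (pixels), "R" (3x3) and "t" (3): a world point X has camera coordinates R X + t. Camera axes: x right, y down, z forward; pixel columns grow to the right and rows downward; lengths in mm; the calibration is good to about 2 mm. A picture is of the moment at which its call begins. There is no depth.
- ctrl.close_job(): hands the job in; it is judged then, once.
The state is a dict: "t": time; "qpos": joint angles; "qvel": joint speeds; "joint_torque": joint torques, N m; "ee_pos": TCP position; "orientation": TCP orientation; "ft_force": force on the tool from outside, world axes, zero at the start; "moment": the same for the moment, N m; "width": finger opening in mm; "grasp_force": force on a finger pad.
Only numpy, scipy, OpenCV 4.12 (cv2) and the standard library are available. Lean on these libraries where they do the work, as an engineer would, in place of code of your own. Each camera call takes 0.05 s, during which the arm holds its last target. There are 200 camera calls.

## Working session

There is one attempt and no reset: what is moved stays moved. The work goes in short steps, Python scripts to look and compute and a shell command to move; the robot and the scene stay as the last step left them, time stands still between calls to the robot, and variables do not carry over. Pictures are saved under pics/ and viewed, at most 10 in all, crops included, and the job is handed in when it is done.

```bash
ls; mkdir -p pics
python3 - <<'E'
from workcell import ctrl
import cv2,numpy as np
o=ctrl.get_obs();print(o['t'],o['ee_pos'],o['orientation'],o['width'])
for n in("scene","side"):
    d=ctrl.get_image(n);cv2.imwrite(f"pics/{n}0.png",d["img"][:,:,::-1])
    C=-np.array(d["R"]).T@np.array(d["t"]);print(n,d["fx"],C.round(),np.array(d["R"]).round(2).tolist())
E
```

```text
jog.py
pics
workcell.py
0.0 [279.32208575 558.52333967 238.90426086] [-7.21938891e-01 -3.05713725e+00  2.30212489e-03] 87.44197332443716
scene 535.8598188309992 [1287.  316. 1186.] [[-0.4, 0.91, 0.0], [0.73, 0.33, -0.6], [-0.55, -0.24, -0.8]]
side 444.15389953059673 [ 202. -887.  779.] [[0.9, -0.44, -0.01], [-0.24, -0.47, -0.85], [0.37, 0.76, -0.53]]
```

View pics/scene0.png

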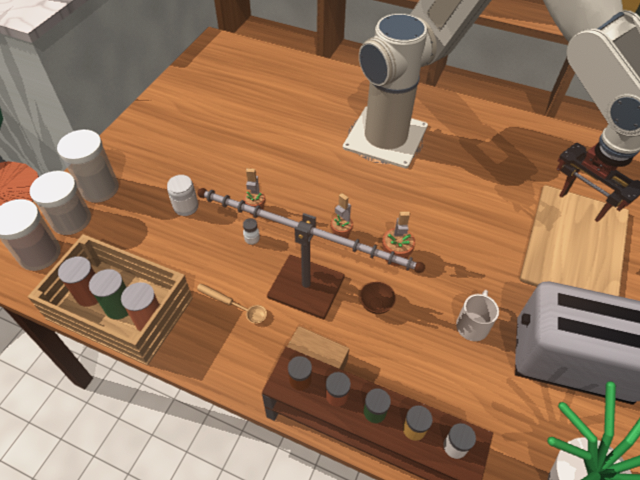

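View pics/side0.png

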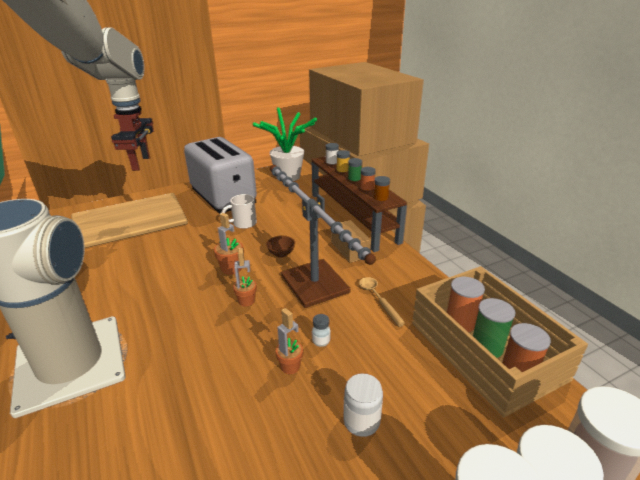

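The scene view shows three pots with wooden tabs at about (252,172), (344,200) and (404,217, the big one). The bar runs from (203,191) to (418,267). In the side view the tabs are at about (226,218), (240,256) and (289,320). I'll enlarge these areas.

Run:
```python
import cv2,numpy as np
a=cv2.imread("pics/scene0.png")[155:295,190:440];cv2.imwrite("pics/s1.png",cv2.resize(a,None,fx=3.2,fy=3.2,interpolation=cv2.INTER_CUBIC))
a=cv2.imread("pics/side0.png")[160:380,200:390];cv2.imwrite("pics/s2.png",cv2.resize(a,None,fx=2.7,fy=2.7,interpolation=cv2.INTER_CUBIC))
```

```text
(no output)
```

View pics/s1.png

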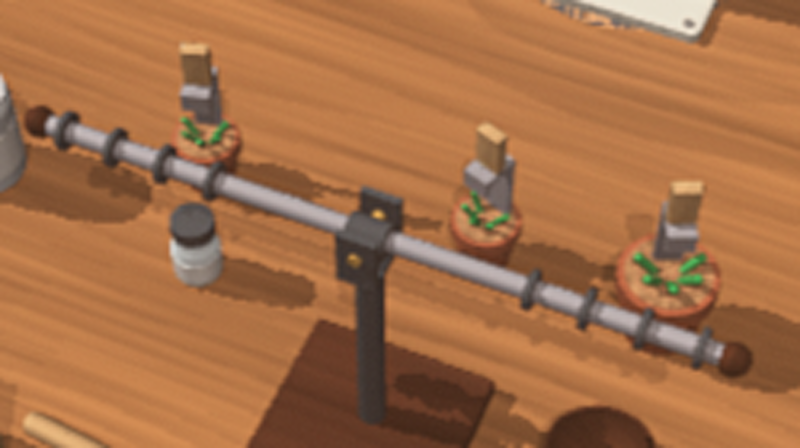

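View pics/s2.png

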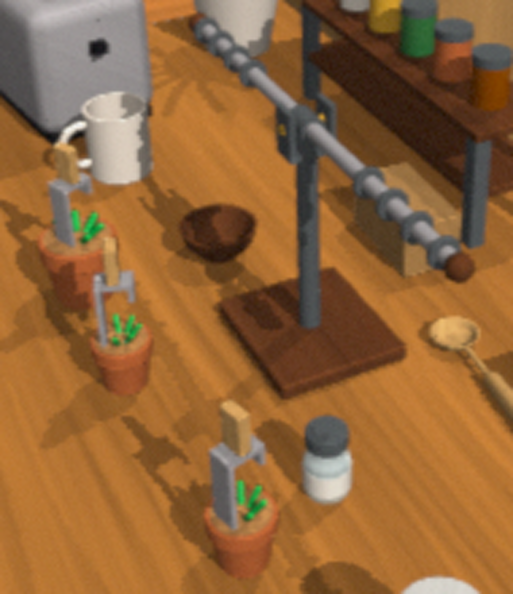

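The crops give the bar knobs and discs in both views. In the scene crop the knobs are at (39,121) and (735,358). The tabs are at (197,66), (491,148) and (686,203) in the scene crop, and at (236,430), (111,262) and (66,163) in the side crop.

```bash
cat > h.py <<'E'
from workcell import ctrl
import cv2,numpy as np
from scipy.spatial.transform import Rotation as Ro
def cam(d):
    return np.array([[d["fx"],0,d["cx"]],[0,d["fy"],d["cy"]],[0,0,1]]),np.array(d["R"]),np.array(d["t"]).reshape(3,1)
def P(d): K,R,t=cam(d); return K@np.hstack([R,t])
def tri(d1,p1,d2,p2):
    X=cv2.triangulatePoints(P(d1),P(d2),np.array(p1,float).reshape(2,1),np.array(p2,float).reshape(2,1))
    X=(X[:3]/X[3]).ravel()
    e=max(np.linalg.norm(proj(d,X)-p) for d,p in((d1,p1),(d2,p2)))
    return X.round(1),round(e,2)
def proj(d,X):
    x=P(d)@np.append(X,1); return x[:2]/x[2]
def plane(d,p,z):
    K,R,t=cam(d); C=(-R.T@t).ravel(); v=R.T@np.linalg.inv(K)@np.array([p[0],p[1],1.])
    return C+v*(z-C[2])/v[2]
E
python3 - <<'E'
from h import *
a=ctrl.get_image("scene");b=ctrl.get_image("side");w=ctrl.get_image("wrist")
cv2.imwrite("pics/w0.png",w["img"][:,:,::-1])
o=ctrl.get_obs();T=Ro.from_rotvec(o["orientation"]).as_matrix()
K,R,t=cam(w);C=(-R.T@t).ravel();print("wrist fx",w["fx"],"cam in tool",(T.T@(C-o["ee_pos"])).round(1),"axes in tool",(T.T@R.T).round(2).tolist())
s=lambda p:(p[0]/3.2+190-.3,p[1]/3.2+155-.3); q=lambda p:(p[0]/2.7+200-.3,p[1]/2.7+160-.3)
for n,x,y in [("knobR",(39,121),(459,265)),("knobL",(735,358),(200,18)),("dR240",(67,130),(446,248)),("dR200",(115,147),(418,227)),("dR160",(164,163),(395,206)),("dR120",(210,180),(368,184)),("dL240",(704,349),(212,32)),("dL120",(532,289),(258,77)),
 ("tabA",(197,66),(236,430)),("tabB",(491,148),(111,262)),("tabBig",(686,203),(66,163))]:
    print(n,*tri(a,s(x),b,q(y)))
E
```

```text
wrist fx 352.93181285145465 cam in tool [  79.5   -0.6 -144.2] axes in tool [[-0.0, -0.96, -0.29], [1.0, -0.0, -0.0], [0.0, -0.29, 0.96]]
knobR [ 627.4 -258.2  249.6] 0.0
knobL [623.2 267.4 253.3] 0.13
dR240 [ 628.6 -234.7  251.1] 0.64
dR200 [ 626.6 -196.1  248.7] 0.4
dR160 [ 625.8 -157.5  247.8] 0.97
dR120 [ 624.4 -119.1  247.8] 0.39
dL240 [623.8 244.9 247.6] 1.34
dL120 [623.7 122.9 246.6] 1.61
tabA [ 444.4 -236.9  140.3] 0.45
tabB [429.1  22.1 142.1] 0.09
tabBig [436.3 185.6 162.3] 0.07
```

Heights agree: the bar is at about 250, and the tabs at about 141, 142 and 162 against 145, 145 and 165 from the text. Next I move to a hover from which the wrist camera sees all three pots.

The rows are not in the units I measure in: shifts go in shares of 750 mm and turns go in shares of pi rad. I convert before sending: -10 mm is -0.0133, 0.122 rad is 0.0388.

```bash
echo '[{"z":-0.0133,"wz":0.0388},{"z":-0.0133,"wz":0.0388},{"z":-0.0133,"wz":0.0388},{"z":-0.0133,"wz":0.0388},{"z":-0.0133,"wz":0.0388}]' > rows.txt && python3 jog.py rows.txt
echo '[{"z":-0.0133,"wz":0.0388},{"z":-0.0133,"wz":0.0388},{"z":-0.0133,"wz":0.0388},{"z":-0.0133,"wz":0.0388}]' > rows.txt && python3 jog.py rows.txt
echo '[{"x":-0.0493,"y":0.0153},{"x":-0.0493,"y":0.0153},{"x":-0.0493,"y":0.0153},{"x":-0.0493,"y":0.0153},{"x":-0.0493,"y":0.0153}]' > rows.txt && python3 jog.py rows.txt
echo '[{"x":-0.0493,"y":0.0153},{"x":-0.0493,"y":0.0153},{"x":-0.0493,"y":0.0153},{"x":-0.0493,"y":0.0153},{"x":-0.0493,"y":0.0153}]' > rows.txt && python3 jog.py rows.txt
echo '[{"x":-0.0493,"y":0.0153},{"x":-0.0493,"y":0.0153},{"x":-0.0493,"y":0.0153},{"x":-0.0493,"y":0.0153},{}]' > rows.txt && python3 jog.py rows.txt
python3 - <<'E'
from h import *
o=ctrl.get_obs();T=Ro.from_rotvec(o["orientation"]).as_matrix();print(o["t"],o["ee_pos"].round(1) if hasattr(o["ee_pos"],"round") else o["ee_pos"],T.round(3).tolist(),np.round(o["qpos"],2))
w=ctrl.get_image("wrist");cv2.imwrite("pics/w1.png",w["img"][:,:,::-1]);np.save("pics/w1.npy",w,allow_pickle=True)
for n,X in dict(A=(444.4,-236.9,140.3),B=(429.1,22.1,142.1),G=(436.3,185.6,162.3)).items(): print(n,proj(w,X).round())
E
```

```text
t: 0.67
ee_pos: [279.5, 558.8, 290.0]
orientation: [-1.615, -2.695, 0.001]
ft_force: [0.4, -0.2, -0.2]
width: 87.8
grasp_force: 0.0
t: 1.0
ee_pos: [279.5, 558.9, 330.0]
orientation: [2.218, 2.225, -0.001]
ft_force: [-0.4, -0.6, -0.1]
width: 88.2
grasp_force: 0.0
t: 1.42
ee_pos: [338.7, 372.8, 329.6]
orientation: [2.211, 2.232, -0.0]
ft_force: [0.4, -0.8, 0.2]
width: 87.9
grasp_force: 0.0
t: 1.83
ee_pos: [397.9, 188.2, 329.8]
orientation: [2.211, 2.232, 0.001]
ft_force: [1.8, 0.4, -0.7]
width: 87.5
grasp_force: 0.0
t: 2.25
ee_pos: [446.7, 37.3, 329.9]
orientation: [2.216, 2.224, -0.001]
ft_force: [0.8, -0.3, 1.1]
width: 87.8
grasp_force: 0.0
2.25 [446.7  37.3 329.9] [[-0.004, 1.0, 0.001], [1.0, 0.004, -0.002], [-0.002, 0.001, -1.0]] [ 0.06  0.05  1.9  -0.    1.19  0.06]
A [318. 449.]
B [303. 241.]
G [308.  49.]
```

View pics/w1.png

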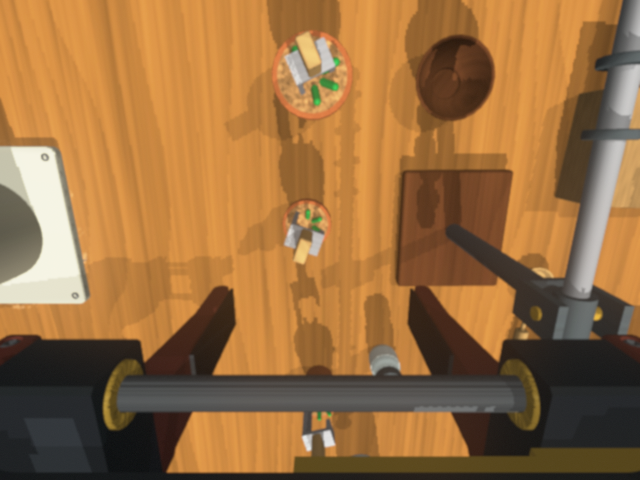

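The wrist view has world +x to the right. Big pot: tab about (309,50), rim centre (313,75). Pot B: tab about (302,252), rim centre (307,220). Pot A is partly hidden behind the fingers, so I'll view it when nearer. I'll enlarge the two hooks for their yaw.

Run:
```python
import cv2,numpy as np
a=cv2.imread("pics/w1.png");f=lambda c:cv2.resize(c,None,fx=4,fy=4,interpolation=cv2.INTER_CUBIC)
cv2.imwrite("pics/w1z.png",np.hstack([f(a[20:130,265:365]),f(a[180:290,260:350])]))
```

```text
(no output)
```

View pics/w1z.png

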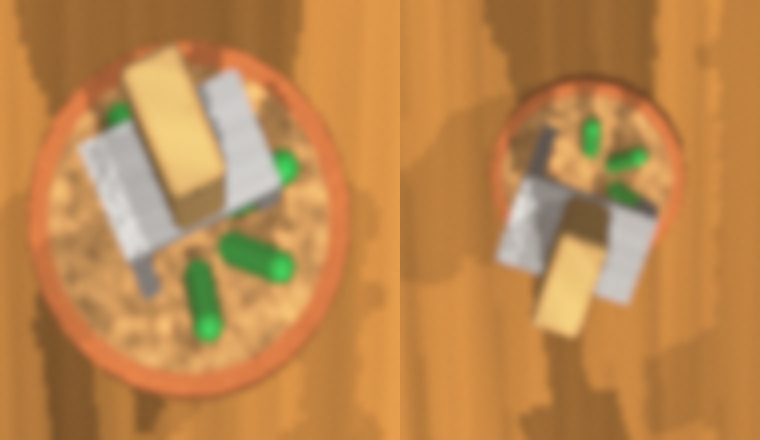

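Run:
```python
from h import *
w=np.load("pics/w1.npy",allow_pickle=True).item();a=ctrl.get_image("scene");b=ctrl.get_image("side")
s=lambda p:(p[0]/3.2+190-.3,p[1]/3.2+155-.3)
def f(pts,ox,oy): return [np.array((x/4+ox-.4,y/4+oy-.4)) for x,y in pts]
for n,ox,oy,z,cr,top,st in [("Big",265,20,145,[(80,148),(237,70),(133,262),(283,190)],(174,115),(687,186)),("B",260,180,125,[(125,178),(258,212),(97,262),(228,303)],(171,285),(493,131))]:
    p=[plane(w,u,z)[:2] for u in f(cr,ox,oy)];p=np.array(p)
    v=(p[1]-p[0]+p[3]-p[2])/2; u=(p[0]-p[2]+p[1]-p[3])/2
    print(n,"crown",p.mean(0).round(1),"size",np.linalg.norm(v).round(1),np.linalg.norm(u).round(1),"yaw",np.degrees(np.arctan2(v[1],v[0])).round(1),np.degrees(np.arctan2(u[1],u[0])).round(1)-90,
     "tabtop",tri(w,f([top],ox,oy)[0],a,s(st)), plane(w,f([top],ox,oy)[0],z+40).round(1))
```

```text
Big crown [437.6 179.6] size 35.3 24.3 yaw 23.8 24.900000000000006 tabtop (array([436.3, 182.9, 181.4]), np.float64(2.17)) [437.1 180.8 185. ]
B crown [429.4  19.2] size 35.2 24.6 yaw -16.4 -18.299999999999997 tabtop (array([430. ,  22.1, 164.6]), np.float64(2.85)) [429.8  19.5 165. ]
```

B's crown measures 35.2 x 24.6 mm against 36 x 24 in the text, and its heights match. I go to grasp B at (429.6, 20.5) with yaw -17°.

Converted, 10 mm is 0.0133, -5.7 mm is -0.0076, 0.1 rad is 0.0318.

```bash
echo '[{"x":-0.0075,"y":-0.0076,"z":0.0133},{"x":-0.0075,"y":-0.0076,"z":0.0133},{"x":-0.0075,"y":-0.0076,"z":0.0133},{"z":0.0133,"wz":0.0318},{"z":0.0133,"wz":0.0318}]' > rows.txt && python3 jog.py rows.txt 60
echo '[{"z":0.0133,"wz":0.0318},{"z":0.04},{"z":0.04},{"z":0.0333},{}]' > rows.txt && python3 jog.py rows.txt
python3 - <<'E'
from h import *
w=ctrl.get_image("wrist");cv2.imwrite("pics/w2.png",cv2.resize(w["img"][:,:,::-1],(480,360)))
E
```

```text
t: 2.82
ee_pos: [426.6, 25.7, 278.1]
orientation: [-2.426, -1.995, 0.002]
ft_force: [-0.1, -0.2, 0.2]
width: 61.1
grasp_force: 0.0
t: 3.23
ee_pos: [423.8, 25.7, 180.2]
orientation: [-2.515, -1.874, 0.012]
ft_force: [-1.1, -0.9, 0.4]
width: 60.2
grasp_force: 0.0
```

View pics/w2.png

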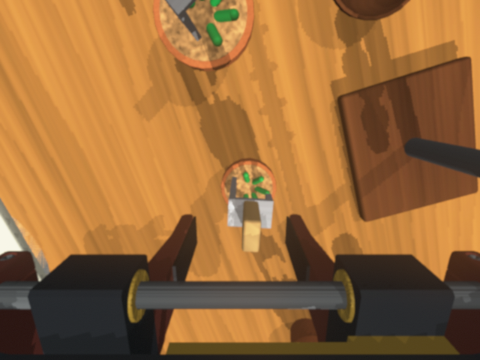

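The tab at (252,235) appears square to the fingers and slightly right of the centre line between them, at about 242. That agrees with the measured remaining offset of 7 mm in tool y, so I correct, descend and grasp.

Converted, 18 mm is 0.024, 15 mm is 0.02.

```bash
echo '[{"x":-0.0021,"y":0.0047},{"x":-0.0023,"y":0.0047},{"z":0.02},{"z":0.024},{}]' > rows.txt && python3 jog.py rows.txt
echo '[{},{},{},{},{}]' > rows.txt && python3 jog.py rows.txt 0
```

```text
t: 3.7
ee_pos: [433.9, 20.1, 151.2]
orientation: [-2.52, -1.876, 0.001]
ft_force: [-0.1, 0.3, -0.4]
width: 60.0
grasp_force: 0.0
t: 4.12
ee_pos: [434.5, 20.3, 152.4]
orientation: [2.519, 1.875, 0.002]
ft_force: [0.7, -0.4, -0.1]
width: 30.0
grasp_force: 0.0
```

Converted, -4.3 mm is -0.0057, -1.3 mm is -0.0017.

```bash
echo '[{"x":-0.0017,"y":-0.0057,"z":0.0053},{}]' > rows.txt && python3 jog.py rows.txt 26
echo '[{},{},{},{}]' > rows.txt && python3 jog.py rows.txt 0
echo '[{},{}]' > rows.txt && python3 jog.py rows.txt
```

```text
t: 4.28
ee_pos: [428.4, 20.3, 147.2]
orientation: [-2.519, -1.876, 0.002]
ft_force: [-0.6, 0.6, -0.8]
width: 26.5
grasp_force: 0.0
t: 4.62
ee_pos: [429.6, 20.3, 147.6]
orientation: [-2.52, -1.876, 0.0]
ft_force: [-0.0, -0.1, -0.4]
width: 11.7
grasp_force: 30.0
t: 4.78
ee_pos: [429.6, 20.3, 147.6]
orientation: [-2.52, -1.876, 0.0]
ft_force: [-0.0, -0.9, -0.2]
width: 11.8
grasp_force: 30.0
```

Pot B is gripped at a width of 11.8 mm. I lift it, turn it to the rack's yaw and bring it to the pre-insert pose in front of right_inner.

Converted, -40 mm is -0.0533, -35 mm is -0.0467, -0.05 rad is -0.0159.

```bash
echo '[{"z":-0.0267},{"z":-0.0467},{"z":-0.0533},{"z":-0.0533},{"z":-0.0467,"wz":-0.0159}]' > rows.txt && python3 jog.py rows.txt
echo '[{"wz":-0.0318},{"wz":-0.0318},{"wz":-0.0159},{"x":-0.0133,"y":0.0107},{"x":-0.0267,"y":0.0227}]' > rows.txt && python3 jog.py rows.txt
echo '[{"x":-0.04,"y":0.0333},{"x":-0.04,"y":0.0333},{"x":-0.04,"y":0.0333},{"x":-0.0333,"y":0.0267},{"x":-0.016,"y":0.0133}]' > rows.txt && python3 jog.py rows.txt
echo '[{},{},{}]' > rows.txt && python3 jog.py rows.txt
python3 - <<'E'
from h import *
o=ctrl.get_obs();print(o["t"],np.round(o["ee_pos"],1),Ro.from_rotvec(o["orientation"]).as_matrix().round(3).tolist())
a=ctrl.get_image("scene")["img"];b=ctrl.get_image("side")["img"]
f=lambda c:cv2.resize(c[:,:,::-1],None,fx=3,fy=3,interpolation=cv2.INTER_CUBIC)
cv2.imwrite("pics/p1.png",np.hstack([f(a[130:270,200:330]),f(b[170:310,270:390])]))
E
```

```text
t: 5.2
ee_pos: [429.3, 20.3, 320.0]
orientation: [2.472, 1.938, 0.001]
ft_force: [0.6, 0.7, -1.7]
width: 11.9
grasp_force: 30.0
t: 5.62
ee_pos: [453.9, -9.0, 317.5]
orientation: [-2.21, -2.232, 0.001]
ft_force: [0.3, -0.2, -1.7]
width: 11.9
grasp_force: 30.0
t: 6.03
ee_pos: [563.2, -139.3, 316.9]
orientation: [2.215, 2.227, -0.001]
ft_force: [0.3, -0.2, -1.5]
width: 11.8
grasp_force: 30.0
t: 6.28
ee_pos: [560.2, -135.3, 316.9]
orientation: [-2.211, -2.229, 0.001]
ft_force: [-0.2, 1.1, -0.0]
width: 12.0
grasp_force: 30.0
6.2833 [ 560.2 -135.3  316.9] [[-0.008, 1.0, -0.002], [1.0, 0.008, 0.001], [0.001, -0.002, -1.0]]
```

View pics/p1.png

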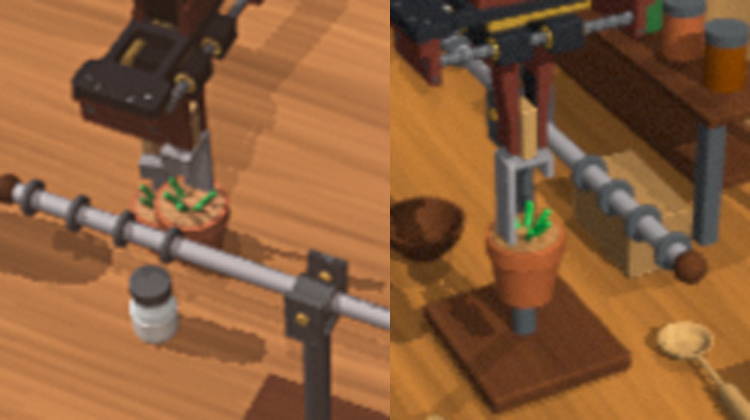

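In p1 pot B hangs straight in the gripper with its mouth facing the bar. The crown centre is at about (178,158) in the scene crop and (529,160) in the side crop. I check it against the TCP.

```bash
python3 - <<'E'
from h import *
a=ctrl.get_image("scene");b=ctrl.get_image("side")
s=lambda p:(p[0]/3+200-.3,p[1]/3+130-.3);q=lambda p:((p[0]-390)/3+270-.3,p[1]/3+170-.3)
print("crown",tri(a,s((178,158)),b,q((529,160))))
for n,x,y in[("d160",(122,228),(616,193)),("d120",(168,244),(588,171)),("d200",(77,212),(644,220))]:print(n,tri(a,s(x),b,q(y)))
E
echo '[{"x":-0.0005,"y":0.0133},{"x":-0.0005,"y":0.024},{"x":-0.0005,"y":0.024},{"x":-0.0005,"y":0.0187},{"y":0.008}]' > rows.txt && python3 jog.py rows.txt
echo '[{},{},{}]' > rows.txt && python3 jog.py rows.txt
```

```text
crown (array([ 568.7, -133.9,  282.8]), np.float64(1.45))
d160 (array([ 627. , -156.1,  250.9]), np.float64(0.24))
d120 (array([ 625.2, -117.2,  249.5]), np.float64(0.61))
d200 (array([ 626.9, -196. ,  250.3]), np.float64(0.12))
t: 6.9
ee_pos: [629.1, -136.1, 317.8]
orientation: [2.21, 2.231, 0.001]
ft_force: [-0.2, -0.2, -0.9]
width: 12.0
grasp_force: 30.0
t: 7.15
ee_pos: [626.3, -136.3, 317.5]
orientation: [-2.211, -2.231, 0.001]
ft_force: [-0.6, -0.2, -1.1]
width: 11.7
grasp_force: 30.0
```

Converted, 8 mm is 0.0107, 6 mm is 0.008.

```bash
echo '[{"z":0.008},{"z":0.0107},{"z":0.0107},{"z":0.0053},{}]' > rows.txt && python3 jog.py rows.txt
echo '[{"z":0.0027},{"z":0.0027},{"z":0.0027},{},{}]' > rows.txt && python3 jog.py rows.txt
echo '[{"z":0.0027},{"z":0.0027},{},{}]' > rows.txt && python3 jog.py rows.txt
```

```text
t: 7.57
ee_pos: [626.0, -136.4, 289.8]
orientation: [-2.21, -2.23, 0.002]
ft_force: [0.2, 0.7, -2.2]
width: 11.8
grasp_force: 30.0
t: 7.98
ee_pos: [627.0, -136.5, 285.7]
orientation: [2.211, 2.231, -0.0]
ft_force: [-0.4, -0.3, -1.6]
width: 11.9
grasp_force: 30.0
t: 8.32
ee_pos: [627.0, -136.6, 281.7]
orientation: [2.211, 2.231, 0.0]
ft_force: [0.4, 0.7, -0.8]
width: 11.9
grasp_force: 30.0
```

Converted, 2 mm is 0.0027.

```bash
echo '[{"z":0.0027},{"z":0.0027},{},{},{}]' > rows.txt && python3 jog.py rows.txt
python3 - <<'E'
from h import *
a=ctrl.get_image("scene")["img"];b=ctrl.get_image("side")["img"]
f=lambda c:cv2.resize(c[:,:,::-1],None,fx=3,fy=3,interpolation=cv2.INTER_CUBIC)
cv2.imwrite("pics/p2.png",np.hstack([f(a[130:270,200:330]),f(b[170:310,270:390])]))
E
```

```text
t: 8.73
ee_pos: [627.0, -136.6, 277.7]
orientation: [2.211, 2.231, -0.0]
ft_force: [0.7, -1.1, -0.4]
width: 11.9
grasp_force: 30.0
```

View pics/p2.png

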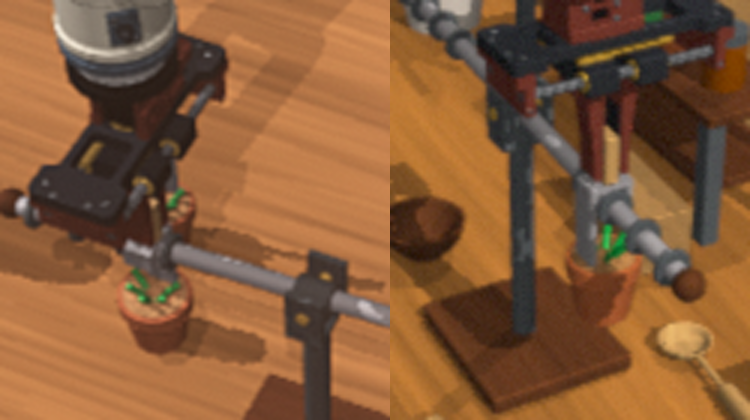

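The side crop shows the hook over the bar between the inner discs, near (605,190), with the pot hanging below. I release, back off upward and let the bar settle while heading to the big pot.

Converted, 35 mm is 0.0467, -30 mm is -0.04, -0.06 rad is -0.0191.

```bash
echo '[{},{},{},{},{}]' > rows.txt && python3 jog.py rows.txt 40
echo '[{"z":-0.008},{"z":-0.02},{"z":-0.04},{"z":-0.0267},{"z":-0.0133}]' > rows.txt && python3 jog.py rows.txt
echo '[{"x":0.0133,"y":-0.0267},{"x":0.04,"y":-0.04},{"x":0.04,"y":-0.04},{"x":0.0467,"y":-0.04,"wz":-0.0191},{"x":0.0467,"y":-0.0333,"wz":-0.0191}]' > rows.txt && python3 jog.py rows.txt
echo '[{"x":0.0467,"y":-0.0267,"wz":-0.0191},{"x":0.0467,"y":-0.0133,"wz":-0.0191},{"x":0.0467,"wz":-0.0191},{"x":0.0467,"wz":-0.0191},{"x":0.0267,"wz":-0.0191}]' > rows.txt && python3 jog.py rows.txt 50
echo '[{},{},{}]' > rows.txt && python3 jog.py rows.txt
cat > st.py <<'E'
from h import *
import sys
o=ctrl.get_obs();T=Ro.from_rotvec(o["orientation"]).as_matrix();p=np.array(o["ee_pos"])
print(o["t"],"pos",p.round(1),"yaw",np.arctan2(T[1,1],T[0,1]).round(3),"tilt",T[:2,2].round(3))
if len(sys.argv)>1:
    g=np.array(eval(sys.argv[1]));print("tool d",(T.T@(g[:3]-p)).round(1),"rz",round(np.arctan2(T[1,1],T[0,1])-g[3],3))
E
python3 st.py "(437.3,180.5,167.5,.427)"
python3 - <<'E'
from h import *
w=ctrl.get_image("wrist");cv2.imwrite("pics/w3.png",w["img"][:,:,::-1]);np.save("pics/w3.npy",w,allow_pickle=True)
a=ctrl.get_image("scene");b=ctrl.get_image("side");np.save("pics/a3.npy",a,allow_pickle=True);np.save("pics/b3.npy",b,allow_pickle=True)
for X in ((437.3,180.5,185),(625,184,250),(625,-137,255),(625,264,250),(625,-256,250)): print(proj(a,X).round(),proj(b,X).round(),proj(w,X).round())
for n,d in(("a",a),("b",b)): cv2.imwrite(f"pics/{n}3.png",d["img"][:,:,::-1])
f=lambda c:cv2.resize(c,None,fx=3,fy=3,interpolation=cv2.INTER_CUBIC)
E
```

```text
t: 9.25
ee_pos: [626.9, -136.5, 277.7]
orientation: [-2.211, -2.231, -0.0]
ft_force: [0.4, -0.6, 1.0]
width: 39.3
grasp_force: 0.0
t: 9.67
ee_pos: [628.0, -136.7, 362.3]
orientation: [2.209, 2.229, 0.004]
ft_force: [-0.3, 0.1, 0.2]
width: 39.9
grasp_force: 0.0
t: 10.08
ee_pos: [491.6, -4.0, 358.3]
orientation: [-2.071, -2.361, 0.001]
ft_force: [1.3, 0.9, 0.6]
width: 40.3
grasp_force: 0.0
t: 10.5
ee_pos: [424.9, 148.1, 358.8]
orientation: [-1.692, -2.647, -0.001]
ft_force: [-0.1, 0.0, 0.5]
width: 50.3
grasp_force: 0.0
t: 10.75
ee_pos: [426.4, 145.3, 358.6]
orientation: [1.699, 2.643, -0.001]
ft_force: [1.1, 0.3, -0.6]
width: 50.2
grasp_force: 0.0
10.75 pos [426.4 145.3 358.6] yaw 0.428 tilt [-0. -0.]
tool d [ 27.5  24.6 191.1] rz 0.001
[403. 212.] [224. 214.] [348. 200.]
[381. 255.] [285. 178.] [571. 308.]
[248. 206.] [340. 229.] [384. 571.]
[417. 267.] [275. 168.] [637. 217.]
[203. 192.] [368. 257.] [334. 632.]
```

```bash
cat > crown.py <<'E'
from h import *
def crown(w,guess,z,r=70):
    u0=proj(w,(*guess,z)); im=w["img"];h=cv2.cvtColor(im,cv2.COLOR_RGB2HSV)
    m=((h[...,1]<60)&(h[...,2]>110)).astype(np.uint8)
    k=np.zeros_like(m);cv2.circle(k,tuple(int(v) for v in u0),r,1,-1);m*=k
    n,l,s,c=cv2.connectedComponentsWithStats(m)
    keep=[i for i in range(1,n) if s[i,4]>60];print([(s[i,4],c[i].round()) for i in keep],"exp",u0.round())
    ys,xs=np.where(np.isin(l,keep))
    g=np.array([plane(w,(x,y),z)[:2] for x,y in zip(xs,ys)],np.float32)
    (cx,cy),(a,b),th=cv2.minAreaRect(g);print("crown",round(cx,1),round(cy,1),"size",round(a,1),round(b,1),"deg",round(th,1))
if __name__=="__main__":
    crown(np.load("pics/w3.npy",allow_pickle=True).item(),(437.3,180.5),145)
E
python3 crown.py
```

```text
[(np.int32(308), array([333., 193.])), (np.int32(212), array([358., 193.]))] exp [346. 194.]
crown 436.6 180.5 size 36.4 25.3 deg 24.5
```

The big pot's crown in the wrist view gives (436.6, 180.5) at 24.5°, size 36.4 x 25.3 mm, which agrees with the first measurement.

```bash
echo '[{"x":0.012,"y":0.0107,"z":0.0133},{"x":0.012,"y":0.0107,"z":0.0267},{"x":0.0125,"y":0.0107,"z":0.04},{"z":0.0467},{"z":0.0467}]' > rows.txt && python3 jog.py rows.txt
echo '[{"z":0.0267},{"z":0.0133},{"z":0.0067},{},{}]' > rows.txt && python3 jog.py rows.txt
python3 st.py "(437,180.5,167.5,.427)"
```

```text
t: 11.32
ee_pos: [437.4, 181.3, 227.1]
orientation: [1.698, 2.642, 0.002]
ft_force: [0.3, -0.9, -0.0]
width: 49.9
grasp_force: 0.0
t: 11.73
ee_pos: [437.6, 180.9, 194.4]
orientation: [1.698, 2.642, 0.002]
ft_force: [0.8, 0.4, -0.1]
width: 50.3
grasp_force: 0.0
11.7333 pos [437.6 180.9 194.4] yaw 0.429 tilt [0.001 0.001]
tool d [-0.2 -0.7 26.9] rz 0.002
```

Converted, 12 mm is 0.016, 10 mm is 0.0133.

```bash
echo '[{"y":-0.0007,"z":0.016},{"z":0.0133},{"z":0.0067},{},{}]' > rows.txt && python3 jog.py rows.txt
echo '[{},{},{},{},{}]' > rows.txt && python3 jog.py rows.txt 0
echo '[{},{},{}]' > rows.txt && python3 jog.py rows.txt
```

```text
t: 12.15
ee_pos: [436.4, 180.5, 166.9]
orientation: [1.698, 2.643, 0.0]
ft_force: [0.1, 0.0, 0.3]
width: 49.9
grasp_force: 0.0
t: 12.57
ee_pos: [436.4, 180.5, 166.9]
orientation: [1.698, 2.643, 0.0]
ft_force: [-0.5, 0.2, 0.5]
width: 19.9
grasp_force: 0.0
t: 12.82
ee_pos: [436.4, 180.5, 166.7]
orientation: [1.698, 2.643, 0.0]
ft_force: [0.4, -0.0, -0.0]
width: 12.1
grasp_force: 30.0
```

```bash
cat > bar.py <<'E'
from h import *
def edge(d,ylist,x0=625,z0=250):
    "centre of the bar (grey run) along a vertical pixel cut at each expected bar point"
    out=[]
    h=cv2.cvtColor(d["img"],cv2.COLOR_RGB2HSV)
    for y in ylist:
        u=proj(d,(x0,y,z0)).round().astype(int)
        col=h[u[1]-14:u[1]+15,u[0]]; m=(col[:,1]<70)&(col[:,2]>60)
        r=np.where(m)[0]
        if len(r)>1: out.append((u[0],u[1]-14+r.mean(),len(r)))
    return np.array(out)
# a straight bar: fit each image line, intersect the two view planes
def main(ys):
    a=ctrl.get_image("scene");b=ctrl.get_image("side");pl=[]
    for d in(a,b):
        e=edge(d,ys);e=e[np.abs(e[:,2]-np.median(e[:,2]))<3]
        c=np.polyfit(e[:,0],e[:,1],1);res=e[:,1]-np.polyval(c,e[:,0]);k=np.abs(res)<1.5*res.std()+.3;c=np.polyfit(e[k,0],e[k,1],1)
        print(len(e),k.sum(),"rms",res[k].std().round(2))
        pl.append(P(d).T@np.array([c[0],-1,c[1]]))
    n=np.array(pl)
    for y in(-220,-140,0,180):
        X=np.linalg.solve(n[:,[0,2]],-(n[:,3]+n[:,1]*y));print("y",y,"bar centre x,z",X.round(1))
if __name__=="__main__":
    import sys; main(eval(sys.argv[1]))
E
python3 bar.py "[*range(-235,-170,5),*range(-110,-30,5),*range(30,240,5)]"
```

```text
66 62 rms 0.27
20 18 rms 1.9
y -220 bar centre x,z [623.3 232.9]
y -140 bar centre x,z [624.1 239.5]
y 0 bar centre x,z [625.5 251.2]
y 180 bar centre x,z [627.3 266.2]
```

Big pot gripped at a width of 12.1 mm. I lift it 160 mm, turn it square to the rack and go to the pre-insert pose in front of left_middle, where the bar is about 11 mm raised.

Converted, -40 mm is -0.0533, -30 mm is -0.04, 0.06 rad is 0.0191.

```bash
echo '[{"z":-0.02},{"z":-0.04},{"z":-0.0533},{"z":-0.0533},{"z":-0.0333,"wz":0.0191}]' > rows.txt && python3 jog.py rows.txt
echo '[{"z":-0.0133,"wz":0.0318},{"wz":0.0318},{"wz":0.0318},{"wz":0.0191},{"y":0.0133}]' > rows.txt && python3 jog.py rows.txt
echo '[{"y":0.0333},{"y":0.04},{"x":0.0027,"y":0.04},{"x":0.0027,"y":0.0227},{"y":0.0107}]' > rows.txt && python3 jog.py rows.txt
echo '[{},{},{}]' > rows.txt && python3 jog.py rows.txt
python3 st.py "(624,184,327,.005)"
```

```text
t: 13.33
ee_pos: [436.7, 180.7, 319.9]
orientation: [1.775, 2.59, 0.004]
ft_force: [1.8, 0.7, -3.1]
width: 12.1
grasp_force: 30.0
t: 13.75
ee_pos: [444.7, 180.2, 326.1]
orientation: [-2.212, -2.229, 0.003]
ft_force: [-0.6, -0.6, -3.3]
width: 11.7
grasp_force: 30.0
t: 14.17
ee_pos: [558.8, 185.6, 325.7]
orientation: [2.21, 2.233, -0.0]
ft_force: [0.4, -0.1, -4.0]
width: 11.8
grasp_force: 30.0
t: 14.42
ee_pos: [555.1, 185.4, 326.2]
orientation: [-2.21, -2.232, 0.002]
ft_force: [-0.2, 0.4, -3.6]
width: 11.8
grasp_force: 30.0
14.4167 pos [555.1 185.4 326.2] yaw 0.01 tilt [-0.002 -0.   ]
tool d [-2.  68.9 -0.9] rz 0.005
```

With x fixed at 624, the scene line gives the bar centre there at z of about 261.6, as expected. I insert and lower.

Converted, 18 mm is 0.024, 15 mm is 0.02.

```bash
echo '[{"x":-0.0005,"y":0.0133},{"x":-0.0007,"y":0.024},{"x":-0.0007,"y":0.024},{"x":-0.0005,"y":0.02},{"y":0.0107}]' > rows.txt && python3 jog.py rows.txt
echo '[{},{},{}]' > rows.txt && python3 jog.py rows.txt
python3 st.py "(624,184,327,.005)"
echo '[{"z":0.008},{"z":0.0107},{"z":0.0107},{"z":0.0053},{}]' > rows.txt && python3 jog.py rows.txt
echo '[{"z":0.0027},{"z":0.0027},{"z":0.0027},{},{}]' > rows.txt && python3 jog.py rows.txt
```

```text
t: 14.83
ee_pos: [626.6, 184.3, 327.0]
orientation: [2.211, 2.231, 0.001]
ft_force: [-9.0, 0.1, -1.3]
width: 12.0
grasp_force: 30.1
t: 15.08
ee_pos: [624.7, 184.4, 326.7]
orientation: [2.211, 2.232, -0.0]
ft_force: [0.3, -0.4, -2.6]
width: 11.8
grasp_force: 30.0
15.0833 pos [624.7 184.4 326.7] yaw 0.009 tilt [ 0. -0.]
tool d [-0.4 -0.7 -0.3] rz 0.004
t: 15.5
ee_pos: [624.3, 184.2, 298.8]
orientation: [-2.21, -2.23, 0.004]
ft_force: [-0.1, 0.1, -3.7]
width: 11.3
grasp_force: 30.0
t: 15.92
ee_pos: [625.3, 184.3, 294.7]
orientation: [2.211, 2.231, 0.0]
ft_force: [0.6, 0.4, -2.4]
width: 11.9
grasp_force: 30.0
```

The rows are not in the units I measure in: shifts go in shares of 750 mm and turns go in shares of pi rad. I convert before sending: 1.5 mm is 0.002.

```bash
echo '[{"z":0.002},{"z":0.002},{"z":0.002},{"z":0.002},{"z":0.002}]' > rows.txt && python3 jog.py rows.txt
echo '[{"z":0.002},{"z":0.002},{"z":0.002},{"z":0.002},{"z":0.002}]' > rows.txt && python3 jog.py rows.txt
echo '[{"z":0.002},{"z":0.002},{"z":0.002},{},{}]' > rows.txt && python3 jog.py rows.txt
echo '[{},{},{},{},{}]' > rows.txt && python3 jog.py rows.txt
python3 st.py
```

```text
t: 16.33
ee_pos: [625.4, 184.5, 287.2]
orientation: [2.211, 2.231, 0.001]
ft_force: [-0.6, 1.0, -0.8]
width: 11.9
grasp_force: 30.0
t: 16.75
ee_pos: [625.3, 184.5, 279.7]
orientation: [2.211, 2.231, 0.001]
ft_force: [0.1, 1.3, 0.1]
width: 11.7
grasp_force: 30.0
t: 17.17
ee_pos: [625.3, 184.3, 275.1]
orientation: [-2.211, -2.231, 0.0]
ft_force: [-0.2, 1.7, -0.3]
width: 11.9
grasp_force: 30.0
t: 17.58
ee_pos: [625.3, 184.4, 275.2]
orientation: [2.211, 2.231, 0.0]
ft_force: [-0.6, 1.9, -0.5]
width: 12.1
grasp_force: 30.0
17.5833 pos [625.3 184.4 275.2] yaw 0.009 tilt [ 0. -0.]
```

Converted, 1.5 mm is 0.002, 1 mm is 0.0013.

```bash
echo '[{"z":0.002},{"z":0.002},{"z":0.0013},{},{}]' > rows.txt && python3 jog.py rows.txt
echo '[{},{},{},{},{}]' > rows.txt && python3 jog.py rows.txt 36
echo '[{"z":-0.0067},{"z":-0.016},{"z":-0.04},{"z":-0.04},{"z":-0.0267}]' > rows.txt && python3 jog.py rows.txt
python3 st.py
python3 - <<'E'
from h import *
a=ctrl.get_image("scene");b=ctrl.get_image("side")
f=lambda c:cv2.resize(c[:,:,::-1],None,fx=2.4,fy=2.4,interpolation=cv2.INTER_CUBIC)
cv2.imwrite("pics/p3.png",np.vstack([f(a["img"][150:300,190:440]),np.pad(f(b["img"][180:275,250:390]),((0,0),(0,264),(0,0)))]))
np.save("pics/a4.npy",a,allow_pickle=True)
h=cv2.cvtColor(a["img"],cv2.COLOR_RGB2HSV)
E
python3 bar.py "[*range(-235,-170,5),*range(-110,-30,5),*range(30,145,5)]"
```

```text
t: 18.0
ee_pos: [625.2, 184.3, 271.1]
orientation: [2.211, 2.231, -0.0]
ft_force: [1.2, 1.3, -0.1]
width: 11.8
grasp_force: 30.0
t: 18.42
ee_pos: [625.2, 184.3, 271.2]
orientation: [2.211, 2.231, -0.0]
ft_force: [-0.5, 0.3, -0.1]
width: 35.6
grasp_force: 0.0
t: 18.83
ee_pos: [626.0, 184.6, 372.4]
orientation: [2.21, 2.23, 0.005]
ft_force: [0.6, -0.0, 0.9]
width: 35.7
grasp_force: 0.0
18.8333 pos [626.  184.6 372.4] yaw 0.009 tilt [0.004 0.001]
52 48 rms 0.3
14 13 rms 1.11
y -220 bar centre x,z [625.6 266.8]
y -140 bar centre x,z [626.4 262.6]
y 0 bar centre x,z [627.9 255.2]
y 180 bar centre x,z [629.7 245.7]
```

Converted, -35 mm is -0.0467, -30 mm is -0.04.

```bash
echo '[{"x":-0.0133,"y":-0.02},{"x":-0.04,"y":-0.0333},{"x":-0.0467,"y":-0.0333},{"x":-0.0467,"y":-0.0333},{"x":-0.0467,"y":-0.0333}]' > rows.txt && python3 jog.py rows.txt 50
echo '[{"x":-0.0467,"y":-0.02},{"x":-0.0467,"y":-0.02},{"x":-0.0467,"y":-0.02},{"x":-0.0467,"y":-0.0133},{"x":-0.0467,"y":-0.0133}]' > rows.txt && python3 jog.py rows.txt
echo '[{"x":-0.0467,"y":-0.0067},{"x":-0.0467},{"x":-0.0467},{"x":-0.0333},{}]' > rows.txt && python3 jog.py rows.txt
echo '[{},{},{}]' > rows.txt && python3 jog.py rows.txt
python3 st.py "(444.4,-236.9,147,0)"
python3 - <<'E'
from crown import *
w=ctrl.get_image("wrist");np.save("pics/w5.npy",w,allow_pickle=True);crown(w,(444.4,-236.9),125)
E
python3 bar.py "[*range(-235,-170,5),*range(-110,-30,5),*range(30,145,5)]"
```

```text
t: 19.45
ee_pos: [511.7, 40.6, 366.5]
orientation: [-2.209, -2.231, 0.004]
ft_force: [0.8, -0.4, 0.5]
width: 49.8
grasp_force: 0.0
t: 19.87
ee_pos: [448.6, -135.1, 367.1]
orientation: [-2.21, -2.23, 0.001]
ft_force: [-0.1, 0.8, -0.7]
width: 50.0
grasp_force: 0.0
t: 20.28
ee_pos: [445.8, -267.4, 366.6]
orientation: [-2.214, -2.226, 0.002]
ft_force: [0.6, 0.5, -0.0]
width: 50.0
grasp_force: 0.0
t: 20.53
ee_pos: [446.4, -262.8, 367.6]
orientation: [-2.209, -2.231, 0.0]
ft_force: [-0.1, 0.8, 0.2]
width: 50.2
grasp_force: 0.0
20.5333 pos [ 446.4 -262.8  367.6] yaw 0.01 tilt [-0.001  0.001]
tool d [ 25.7  -1.5 220.6] rz 0.01
[(np.int32(66), array([380., 161.])), (np.int32(242), array([330., 192.])), (np.int32(191), array([308., 197.]))] exp [320. 192.]
crown 469.7 -227.1 size 94.6 29.1 deg 25.5
50 47 rms 0.25
22 20 rms 1.27
y -220 bar centre x,z [627.1 268.4]
y -140 bar centre x,z [625.3 260.5]
y 0 bar centre x,z [622.1 246.6]
y 180 bar centre x,z [618.  228.8]
```

The stray blob at (380,161) is the spice jar, so I narrow the mask radius.

Run:
```python
from crown import *
w=np.load("pics/w5.npy",allow_pickle=True).item();crown(w,(444.4,-236.9),125,45)
```

```text
[(np.int32(242), array([330., 192.])), (np.int32(191), array([308., 197.]))] exp [320. 192.]
crown 444.2 -239.5 size 35.1 24.5 deg 15.2
```

Converted, 35 mm is 0.0467, 30 mm is 0.04, -0.085 rad is -0.0271.

```bash
echo '[{"x":0.0107,"y":-0.0008,"z":0.0133},{"x":0.0107,"y":-0.0008,"z":0.0267},{"x":0.0104,"y":-0.0009,"z":0.04},{"z":0.0467,"wz":-0.0271},{"z":0.0467,"wz":-0.0271}]' > rows.txt && python3 jog.py rows.txt
echo '[{"z":0.04,"wz":-0.0271},{"z":0.0267},{"z":0.0133},{},{}]' > rows.txt && python3 jog.py rows.txt
python3 st.py "(444.3,-239,147.2,.265)"
```

```text
t: 21.1
ee_pos: [444.5, -238.8, 237.1]
orientation: [2.007, 2.415, 0.001]
ft_force: [0.5, 0.1, -0.0]
width: 50.3
grasp_force: 0.0
t: 21.52
ee_pos: [444.7, -239.8, 178.3]
orientation: [-1.909, -2.494, 0.0]
ft_force: [0.0, 0.2, 0.9]
width: 50.3
grasp_force: 0.0
21.5167 pos [ 444.7 -239.8  178.3] yaw 0.264 tilt [-0.  0.]
tool d [ 0.9 -0.1 31.1] rz -0.001
```

Converted, 14 mm is 0.0187, 12 mm is 0.016.

```bash
echo '[{"x":0.0011,"z":0.0187},{"z":0.016},{"z":0.0067},{},{}]' > rows.txt && python3 jog.py rows.txt
echo '[{},{},{},{},{}]' > rows.txt && python3 jog.py rows.txt 0
echo '[{},{},{}]' > rows.txt && python3 jog.py rows.txt
python3 bar.py "[*range(-235,-170,5),*range(-110,-30,5),*range(30,145,5)]"
```

```text
t: 21.93
ee_pos: [444.9, -239.7, 148.2]
orientation: [1.909, 2.493, 0.0]
ft_force: [-0.1, 0.4, 0.6]
width: 49.8
grasp_force: 0.0
t: 22.35
ee_pos: [444.4, -239.5, 147.4]
orientation: [1.91, 2.494, 0.0]
ft_force: [0.0, -0.5, -0.7]
width: 20.3
grasp_force: 0.0
t: 22.6
ee_pos: [444.3, -239.4, 147.2]
orientation: [1.91, 2.494, 0.0]
ft_force: [0.3, -0.0, 0.7]
width: 12.2
grasp_force: 30.0
50 47 rms 0.26
12 11 rms 3.22
y -220 bar centre x,z [626.9 268.4]
y -140 bar centre x,z [625.4 260.8]
y 0 bar centre x,z [622.7 247.5]
y 180 bar centre x,z [619.3 230.4]
```

Converted, -40 mm is -0.0533, -35 mm is -0.0467, 0.06 rad is 0.0191.

```bash
echo '[{"z":-0.024},{"z":-0.0467},{"z":-0.0533},{"z":-0.0533},{"z":-0.0467,"wz":0.0191}]' > rows.txt && python3 jog.py rows.txt
echo '[{"z":-0.0267,"wz":0.0318},{"wz":0.0318},{},{"x":0.004,"y":0.0133},{"x":0.0067,"y":0.0333}]' > rows.txt && python3 jog.py rows.txt
echo '[{"x":0.0067,"y":0.0373},{"x":0.0067,"y":0.0333},{"x":0.0053,"y":0.02},{"x":0.0027,"y":0.0107},{}]' > rows.txt && python3 jog.py rows.txt
echo '[{},{},{}]' > rows.txt && python3 jog.py rows.txt
python3 st.py "(626.7,-216,335,.008)"
```

```text
t: 23.12
ee_pos: [444.1, -239.3, 317.3]
orientation: [1.983, 2.436, -0.0]
ft_force: [1.3, -0.4, -1.1]
width: 11.6
grasp_force: 30.0
t: 23.53
ee_pos: [477.5, -231.0, 334.1]
orientation: [-2.213, -2.225, 0.002]
ft_force: [-0.5, 0.5, -0.6]
width: 12.1
grasp_force: 30.0
t: 23.95
ee_pos: [556.3, -214.0, 333.3]
orientation: [-2.212, -2.228, 0.001]
ft_force: [-1.3, -0.1, -1.9]
width: 12.4
grasp_force: 30.0
t: 24.2
ee_pos: [554.3, -215.2, 335.0]
orientation: [-2.217, -2.225, 0.001]
ft_force: [0.4, -0.1, -2.1]
width: 11.8
grasp_force: 30.0
24.2 pos [ 554.3 -215.2  335. ] yaw 0.004 tilt [-0.001  0.   ]
tool d [-1.1 72.4 -0. ] rz -0.004
```

Converted, 18 mm is 0.024, 12 mm is 0.016.

```bash
echo '[{"x":-0.0007,"y":0.0133},{"x":-0.0007,"y":0.024},{"y":0.024},{"y":0.016},{"y":0.0107}]' > rows.txt && python3 jog.py rows.txt
echo '[{"y":0.0053},{"y":0.0027},{},{}]' > rows.txt && python3 jog.py rows.txt
python3 st.py "(626.7,-216,335,.008)"
echo '[{"z":0.008},{"z":0.0107},{"z":0.0107},{"z":0.0053},{}]' > rows.txt && python3 jog.py rows.txt
python3 st.py
echo '[{"z":0.0027},{"z":0.0027},{"z":0.0027},{},{}]' > rows.txt && python3 jog.py rows.txt
```

```text
t: 24.62
ee_pos: [622.5, -216.0, 335.3]
orientation: [2.217, 2.225, 0.001]
ft_force: [-0.4, -0.6, -1.2]
width: 11.8
grasp_force: 30.0
t: 24.95
ee_pos: [626.7, -215.7, 335.2]
orientation: [-2.217, -2.225, 0.0]
ft_force: [-0.8, 0.8, -1.0]
width: 11.5
grasp_force: 30.0
24.95 pos [ 626.7 -215.7  335.2] yaw 0.004 tilt [-0.  0.]
tool d [-0.3 -0.   0.2] rz -0.004
t: 25.37
ee_pos: [626.3, -215.4, 307.2]
orientation: [-2.215, -2.224, 0.002]
ft_force: [0.3, 0.2, -2.1]
width: 12.1
grasp_force: 30.0
25.3667 pos [ 626.3 -215.4  307.2] yaw 0.004 tilt [-0.003  0.001]
t: 25.78
ee_pos: [627.2, -215.7, 303.2]
orientation: [2.217, 2.226, 0.0]
ft_force: [-0.1, -0.1, -1.9]
width: 11.7
grasp_force: 30.0
```

Converted, 1.5 mm is 0.002.

```bash
echo '[{"z":0.002},{"z":0.002},{"z":0.002},{"z":0.002},{"z":0.002}]' > rows.txt && python3 jog.py rows.txt
echo '[{"z":0.002},{"z":0.002},{"z":0.002},{"z":0.002},{"z":0.002}]' > rows.txt && python3 jog.py rows.txt
echo '[{"z":0.0013},{"z":0.0013},{},{},{}]' > rows.txt && python3 jog.py rows.txt
echo '[{},{},{},{},{}]' > rows.txt && python3 jog.py rows.txt
python3 st.py
```

```text
t: 26.2
ee_pos: [627.3, -215.8, 295.6]
orientation: [2.217, 2.226, 0.0]
ft_force: [0.2, -0.6, 0.1]
width: 11.9
grasp_force: 30.0
t: 26.62
ee_pos: [627.3, -215.8, 288.1]
orientation: [2.217, 2.226, -0.0]
ft_force: [0.1, -0.0, 0.5]
width: 11.8
grasp_force: 30.0
t: 27.03
ee_pos: [627.2, -215.6, 286.2]
orientation: [-2.217, -2.226, -0.0]
ft_force: [-0.2, -0.0, -0.4]
width: 11.8
grasp_force: 30.0
t: 27.45
ee_pos: [627.2, -215.7, 286.2]
orientation: [-2.217, -2.226, 0.0]
ft_force: [-0.3, -0.4, -1.5]
width: 12.1
grasp_force: 30.0
27.45 pos [ 627.2 -215.7  286.2] yaw 0.004 tilt [-0.  0.]
```

Converted, 1 mm is 0.0013.

```bash
echo '[{"z":0.0013},{"z":0.0013},{},{},{}]' > rows.txt && python3 jog.py rows.txt
echo '[{},{},{},{},{}]' > rows.txt && python3 jog.py rows.txt 36
echo '[{"z":-0.0067},{"z":-0.016},{"z":-0.04},{"z":-0.04},{"z":-0.0267}]' > rows.txt && python3 jog.py rows.txt
echo '[{"y":-0.04},{"y":-0.0467},{"y":-0.0467},{"y":-0.0467},{"y":-0.0333}]' > rows.txt && python3 jog.py rows.txt
for i in 1 2 3 4; do echo '[{},{},{},{},{}]' > rows.txt && python3 jog.py rows.txt >/dev/null; done
python3 st.py
python3 bar.py "[*range(-110,-30,5),*range(30,145,5)]"
python3 - <<'E'
from h import *
a=ctrl.get_image("scene");b=ctrl.get_image("side")
f=lambda c:cv2.resize(c[:,:,::-1],None,fx=2.3,fy=2.3,interpolation=cv2.INTER_CUBIC)
L=f(a["img"][150:390,185:340]);L=f(a["img"][165:345,185:445]);S=f(b["img"][150:230+0,240:400])
S=cv2.resize(b["img"][145:345,240:400,::-1],(200,250))
S=np.pad(S,((0,L.shape[0]-250),(0,0),(0,0)));cv2.imwrite("pics/fin.png",np.hstack([L,S]));print(np.hstack([L,S]).shape)
E
```

```text
t: 27.87
ee_pos: [627.2, -215.7, 284.2]
orientation: [2.217, 2.226, -0.0]
ft_force: [-0.9, -0.8, 1.2]
width: 12.1
grasp_force: 30.0
t: 28.28
ee_pos: [627.2, -215.6, 284.2]
orientation: [-2.217, -2.226, -0.0]
ft_force: [0.4, -0.5, 0.6]
width: 35.5
grasp_force: 0.0
t: 28.7
ee_pos: [627.9, -215.9, 385.5]
orientation: [2.215, 2.223, 0.003]
ft_force: [0.6, -0.6, 0.0]
width: 36.2
grasp_force: 0.0
t: 29.12
ee_pos: [464.8, -216.1, 382.4]
orientation: [2.217, 2.225, 0.0]
ft_force: [0.6, -0.7, 0.2]
width: 35.8
grasp_force: 0.0
30.7833 pos [ 467.2 -216.3  381.2] yaw 0.004 tilt [ 0. -0.]
38 37 rms 0.27
12 11 rms 0.41
y -220 bar centre x,z [627.7 251.4]
y -140 bar centre x,z [626.2 250.4]
y 0 bar centre x,z [623.6 248.8]
y 180 bar centre x,z [620.2 246.7]
(414, 798, 3)
```

View pics/fin.png

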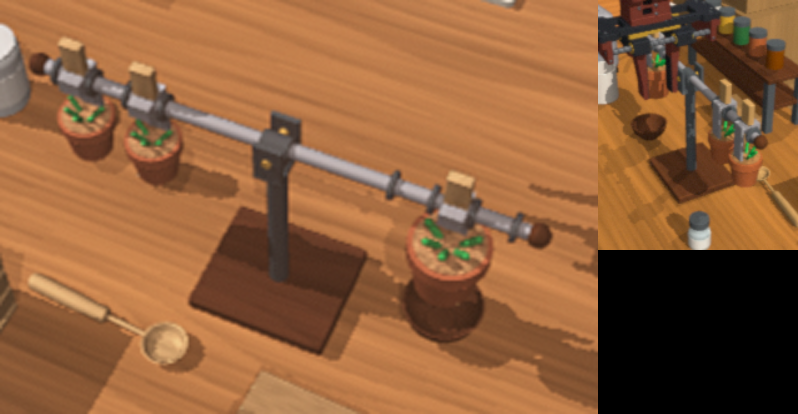

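The final picture shows all three pots hanging: small ones at (75,75) and (145,95) in right_outer and right_inner, and the big one at (457,200) in left_middle. The bar is level and the gripper is clear of everything.

```bash
for i in 1 2 3 4; do echo '[{},{},{},{},{}]' > rows.txt && python3 jog.py rows.txt >/dev/null; done
python3 bar.py "[*range(-110,-30,5),*range(30,145,5)]"
python3 -c "
from workcell import ctrl
print(ctrl.close_job())"
```

```text
37 36 rms 0.24
12 11 rms 0.33
y -220 bar centre x,z [628.1 252.3]
y -140 bar centre x,z [626.4 250.9]
y 0 bar centre x,z [623.3 248.4]
y 180 bar centre x,z [619.4 245.1]
the job is handed in; nothing more can be done
None
```

The job is handed in at about 33 s: small pot B hangs in right_inner, the big pot in left_middle and small pot A in right_outer, hung in that order; the bar looks level in the last picture (camera fit within about 1°), and no verdict was returned.

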